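# Prop the storage bin's lid on its stay and fetch the stamp

### The arm

A 6-joint arm with a two-finger parallel gripper is mounted at the origin on the work surface; the furniture and walls round the work are solid. World frame = base frame: x ahead of the robot, y to its left, z up, the work surface at z = 0. Lengths are in m, angles in rad, forces in N, time in s.
With the tool pointing down it reaches from about 0.25 to 0.775 m from the base axis. Payload 4 kg.
Tool frame: the origin (TCP) lies on the centre line of the jaws, within the pads' length; the fingertips stand 17 mm ahead of it and the grasp point (between the pads) lies 2 mm behind it; z points along the fingers, y is the line along which they close (so a half turn about z gives the same grasp; the last joint's range is limited). The gripper opens to 94 mm and grips with 3 to 60 N. Pads are 16 mm wide; open, the fingers measure 119 mm over their backs; the gripper's body (75 mm by 177 mm) begins 78 mm behind the grasp point.
Start: joints at [1.208, 0.087, 1.371, -0, 1.684, -0.103], TCP at [0.141, 0.532, 0.2] pointing down, gripper open.
Joint ranges: [-3.1, 3.1], [-0.76, 2.03], [0.27, 2.55], [-1.08, 4.22], [0.17, 2.65], [-2.57, 2.57]. Speed limits (rad/s): [2.79, 2.79, 3.14, 3.14, 3.14, 3.14].

### API

Orientations are given as [roll, pitch, yaw] about the fixed x, y, z axes, in that order (R = Rz(yaw) Ry(pitch) Rx(roll)).
In Python, from bench import robot gives the robot as it stands.
- The arm moves only by the tool servo_tool, never from a script. Its argument "plan" is a list of rows, each a list of 7 numbers: the shift along the tool's x, y, z normalised to -1 to 1, where 1 is 0.1 m, then the turn, a rotation vector about the tool's x, y, z normalised to -1 to 1, where 1 is pi/2 rad, then the finger opening in mm, from 0 to 94. In form: [[x, y, z, ax, ay, az, gripper], ...]. A call has 1 to 12 rows; each row is the pose to reach, as a shift and turn from the pose commanded when the call began, along the tool's axes at that moment; what a row does not reach only later rows make up. A row lasts 1/12 s, in which the tool goes at most 41.7 mm and 7.16 degrees, less where a joint would pass 70% of its speed; a pose out of reach is approached as far as the arm can. A call with a number of a shift or a turn outside -1 to 1 is refused whole. A call with a gripper value outside its range is refused whole. The fingers move at their own pace and stop on an object; the grip force is fixed at half the most. Time passes only in rows, so rows that repeat a pose let the fingers close. It gives the time, the measured TCP pose, the force, the opening and the grip force at its end, in the units of the state.
- robot.get_obs(): the state, without advancing time (a new reading comes with each control period).
- robot.snapshot(name): name is "scene" or "top"; returns the picture (384x512x3 uint8, red, green, blue); there is no depth.
- robot.camera_params(name): a dict with "camera_matrix" (3x3 intrinsics, pixels), "distortion" ([k1, k2, p1, p2, k3] as OpenCV has them; the pictures are not rectified), "rvec" (rotation vector, rad) and "tvec" (3), from world to camera coordinates, as OpenCV has them. Camera axes: x right, y down, z forward; pixel columns grow to the right and rows downward; lengths in m; the calibration is good to about 2 mm. A picture is of the moment at which its call begins. camera_params takes no time and is no camera call.
- robot.close_job(): hands the job in; it is judged then, once.
Trained networks look in the newest picture that a camera, given by its name, has taken for a name from the list of things; names that differ only in an ending like _2 or _b are one class to them, and where a whole thing is asked for, a point or a joint stands for the part that bears it (a point fixed in the world has none). Each returns a list of dicts, best first, with "conf" (0 to 1); they miss things now and then, are a little off and sometimes report something else, mostly with a low value. They report only what shows in the picture. A call takes as long as a camera call. They do not tell look-alikes from the thing itself.
- robot.find_in(thing, camera): "extent" ([centre column, centre row, width, height] in pixels, round what is visible of it).
The state is a dict: "time": time; "joint_positions": joint angles; "qvel": joint speeds; "joint_torque": joint torques, N m; "tool_pos": TCP position; "ee_rot": TCP orientation; "wrist_force": force on the tool from outside, world axes, zero at the start; "wrist_torque": the same for the moment, N m; "width": finger opening in m; "finger_force": force on a finger pad.
Only numpy, scipy, OpenCV 4.12 (cv2) and the standard library are available. Lean on these libraries where they do the work, as an engineer would, in place of code of your own. Each camera call takes 0.05 s, during which the arm holds its last target. There are 200 camera calls.

### The job

Move the staple carton off the storage bin's lid and lay it flat on the bare desk, then raise the lid by its bar handle until the stay's foot drops into its pocket and lower it so that it rests propped on the stay by itself. Then take the rubber stamp out of the bin and stand it upright in the middle of the memo block, its long side parallel to the block's long side, and leave the lid propped. Do not let the carton tumble or the lid fall, do not tip the glue stick in the bin, and leave the pen pot, mouse and card holder where they stand.

Things in the scene. Friction and masses are not known exactly. Their poses are not given: they have to be found in the camera images.
- bin: open grey storage bin, fixed to the desk, 170 (x) x 230 (y) mm, front and side walls 84 mm high, back wall 100 mm, walls and floor 6 mm thick; origin at the centre of its underside, +x towards its hinge (away from the robot), z up. Lid hinged on the far top rim. The stay's steel guide is outside its +y wall, out to y = +133 mm.
- lid (a joint): lid angle, rad: 0 shut, 1.54 is the stop, almost upright. The hinge is free: let go, the lid falls shut (it weighs about 0.27 kg with the stay) unless the stay holds it. When the lid is raised past about 1.44 the stay's foot drops by itself off the rail into the pocket; lowered from there the lid comes to rest on the stay at about 1.34.
- lid_hinge (a point): middle of the hinge axis: 85 mm behind the bin's centre, 104 mm up. The axis lies along the bin's y. The lid is a flat plate 8 mm thick, 173 mm long from the hinge, 230 mm wide, with a skirt 6 mm thick hanging 16 mm below it along its front and side edges; shut, its top is 108 mm above the desk.
- lid_handle (a point): middle of the lid's bar handle: a round steel bar 10 mm thick, 104 mm long, along the bin's y, held by two arms at its ends 39 mm in front of the lid's front edge, 212 mm from the hinge axis and in the lid's plane (104 mm up when shut). It can be pinched from above with one finger on each side in the bin's x, and may turn between the fingers as the lid rises.
- stay_foot (a point): centre of the 10 mm roller at the foot of the stay, a flat steel bar 107 mm long hung on a pin at the lid's +y edge, 60 mm from the hinge. It rolls on the guide's rail (foot's centre 97 mm above the desk), which ends at bin x = -14.5 mm in a step down into a pocket (foot's centre 85 mm up), where it locks against the step.
- stamp_center (a point): rubber stamp standing upright on the bin's floor: wooden base 28 (x) x 64 (y) x 18 (z) mm with a round turned knob 28 mm thick on its middle, 69 mm high in all; 60 g. The point is half-way up, 34.5 mm above its underside; z up. The knob is taken 40 to 60 mm above the underside.
- glue_stick: glue stick standing in the bin: cylinder, diameter 27 mm, 90 mm high; origin at the centre of its underside. Must stay upright.
- eraser: eraser lying in the bin, 19 (x) x 48 (y) x 11 mm; origin at the centre of its underside. May stay where it is.
- staple_box_center (a point): carton of staples lying on the lid, a plain block 45 (x) x 110 (y) x 22 (z) mm, 70 g; the point is its centre, 11 mm above its underside.
- memo_block: flat memo block, fixed to the desk, 105 (x) x 135 (y) mm, top 11 mm above the desk; origin at the centre of its underside; on the left or right of the bin.
- mouse: computer mouse, bystander, 105 (x) x 64 (y) x 34 (z) mm; origin at the centre of its underside; on the other side of the bin.
- pen_pot: pen pot with pens, bystander, diameter 80 mm, 147 mm high; origin at the centre of its underside.
- card_fan: card holder, bystander, 50 (x) x 112 (y) x 80 (z) mm; origin at the centre of its underside.
Things that resemble listed ones, but are neither listed nor needed, are in the scene too. Leave any green or turquoise look-alike of the part that bears staple_box_center alone.

How it is judged:
By the outcome, as a careful person would: the job done as asked, in the order asked, and still so for the second after the job is handed in, with the robot touching nothing.
It also fails if it takes over 66 s, if anything falls off the work surface, if the arm or the gripper's body presses on something with over 40 N, if the wrist force passes 120 N, or if a joint passes its speed limit or range.

## Working session

There is one attempt and no reset: what is moved stays moved. The work goes in short steps, Python scripts to look and compute and a tool call to move; the robot and the scene stay as the last step left them, time stands still between calls to the robot, and variables do not carry over. Pictures are saved under pics/ and viewed, at most 12 in all, crops included, and the job is handed in when it is done.

Besides the shell and the picture viewer there is one more tool, called in YAML: its name, and indented under it one key for each argument. servo_tool: Moves the arm, as the interface text tells. Scaled input: -1 to 1 covers 0.1 m each way for a shift and pi/2 rad each way for a turn. Its arguments: {"type":"object","properties":{"plan":{"type":"array","items":{"type":"array","items":{"type":"number"}}}},"required":["plan"]}

```bash
ls; mkdir -p pics
python3 - <<'E'
from bench import robot
import cv2,numpy as np
o=robot.get_obs();print({k:np.round(v,3).tolist() for k,v in o.items()})
for n in("scene","top"):
    im=robot.snapshot(n);cv2.imwrite(f"pics/{n}0.png",im[:,:,::-1])
    p=robot.camera_params(n);print(n,{k:np.round(v,4).tolist() for k,v in p.items()})
    R=cv2.Rodrigues(np.array(p['rvec']))[0];print('cam',(-R.T@np.array(p['tvec']).ravel()).round(3))
E
```

```text
pics
{'time': 0.0, 'joint_positions': [1.208, 0.088, 1.372, -0.0, 1.684, -0.103], 'qvel': [-0.001, -0.001, -0.001, -0.003, -0.002, -0.0], 'joint_torque': [-0.001, -34.019, -30.242, 0.072, 0.033, -0.0], 'tool_pos': [0.141, 0.531, 0.199], 'ee_rot': [-3.139, -0.0, 2.882], 'wrist_force': [0.788, 0.012, -0.193], 'wrist_torque': [-0.017, 0.018, 0.015], 'finger_force': 0.0, 'width': 0.094}
scene {'camera_matrix': [[382.7459, 0.0, 259.1168], [0.0, 382.7459, 189.9709], [0.0, 0.0, 1.0]], 'distortion': [-0.0079, 0.0, 0.0, 0.0, 0.0], 'rvec': [2.1053, -0.5596, 0.2765], 'tvec': [-0.3667, 0.3066, 0.7749]}
cam [ 0.099 -0.595  0.682]
top {'camera_matrix': [[363.0545, 0.0, 253.0295], [0.0, 363.0545, 189.028], [0.0, 0.0, 1.0]], 'distortion': [-0.0087, 0.0, 0.0, 0.0, 0.0], 'rvec': [2.1507, -2.1484, 0.1888], 'tvec': [0.1508, 0.5246, 1.0656]}
cam [0.353 0.173 1.131]
```

View pics/scene0.png

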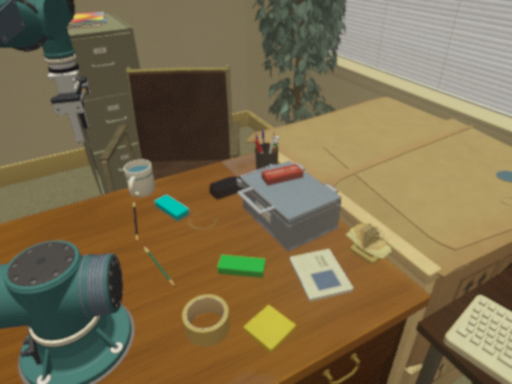

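View pics/top0.png

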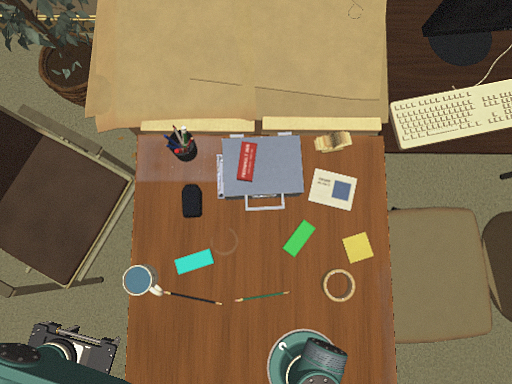

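The scene picture shows the bin at about (290,205), with the red carton on its lid. In the top picture the carton is near (246,161), the handle bar near (265,208), the memo block near (332,190) and the mouse near (192,200). The green and turquoise boxes are look-alikes.

```bash
cat > h.py <<'E'
from bench import robot
import cv2,numpy as np
from scipy.spatial.transform import Rotation as Ro
def w(cam,uv,z):
    p=robot.camera_params(cam);R=cv2.Rodrigues(np.array(p['rvec']))[0];t=np.array(p['tvec']).ravel()
    q=cv2.undistortPoints(np.array(uv,float).reshape(-1,1,2),np.array(p['camera_matrix']),np.array(p['distortion'])).reshape(-1,2)
    d=np.c_[q,np.ones(len(q))]@R;c=-R.T@t
    return (c+d*((z-c[2])/d[:,2])[:,None])
def px(cam,X):
    p=robot.camera_params(cam)
    return cv2.projectPoints(np.array(X,float).reshape(-1,3),np.array(p['rvec']),np.array(p['tvec']),np.array(p['camera_matrix']),np.array(p['distortion']))[0].reshape(-1,2)
def rect(m):
    n,l,s,_=cv2.connectedComponentsWithStats(m.astype(np.uint8));k=1+s[1:,4].argmax()
    ys,xs=np.where(l==k);return cv2.minAreaRect(np.c_[xs,ys].astype(np.float32))
def tool(dp):  # world displacement -> tool-frame units
    o=robot.get_obs();R=Ro.from_euler('xyz',o['ee_rot']);return (R.inv().apply(dp)/0.1).round(3)
E
python3 - <<'E'
from h import *
im=cv2.imread('pics/top0.png');h=cv2.cvtColor(im,cv2.COLOR_BGR2HSV)
def sub(m,x0,y0,x1,y1):
    k=np.zeros(m.shape,bool);k[y0:y1,x0:x1]=1;return m&k
H,S,V=[h[:,:,i].astype(int) for i in range(3)]
red=sub(((H<8)|(H>172))&(S>120),225,130,270,195)
def show(n,m,z):
    r=rect(m);b=cv2.boxPoints(r);W=w('top',b,z)[:,:2];print(n,np.round(r[0],1),'ctr',W.mean(0).round(4));print(W.round(4).tolist())
    e=W[1]-W[0],W[2]-W[1];
    for v in e: print('  len',np.linalg.norm(v).round(4),'ang',np.degrees(np.arctan2(v[1],v[0])).round(1))
show('carton',red,.130)
show('memo',sub((S<60)&(V>150),300,160,362,218),.011)
show('lid',sub((S<60)&(V>90)&(V<200)&(H>95),222,130,305,200)|red,.108)
cv2.imwrite('pics/c0.png',cv2.resize(im[120:225,150:370],None,fx=3.6,fy=3.6,interpolation=cv2.INTER_CUBIC))
E
```

```text
carton [246.4 161.1] ctr [0.5906 0.1717]
[[0.5392, 0.2], [0.6479, 0.1854], [0.6419, 0.1432], [0.5333, 0.1584]]
  len 0.1097 ang -7.6
  len 0.0427 ang -98.1
memo [332.4 189. ] ctr [ 0.5301 -0.0983]
[[0.4956, -0.017], [0.5984, -0.045], [0.5643, -0.1806], [0.4621, -0.1507]]
  len 0.1066 ang -15.2
  len 0.1399 ang -104.1
lid [261.5 167.3] ctr [0.5785 0.1281]
[[0.6635, 0.2508], [0.6758, 0.0125], [0.4928, 0.0085], [0.4819, 0.2405]]
  len 0.2386 ang -87.0
  len 0.183 ang -178.7
```

View pics/c0.png

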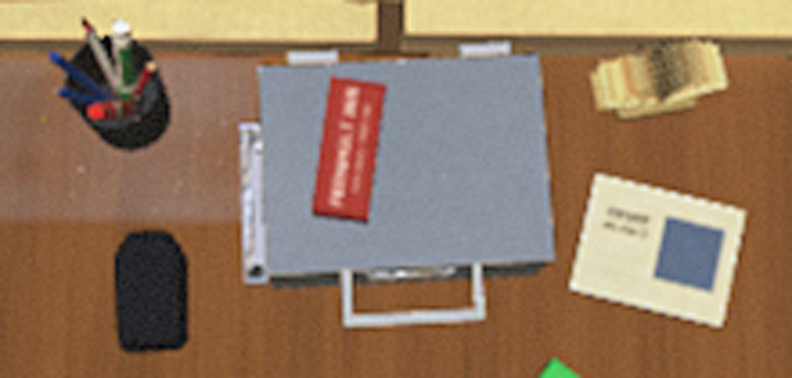

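The crop shows the lid corners at (259,67), (540,57), (553,261) and (267,265), and the bar running from (345,322) to (484,316). The carton lies near (350,150) with its long side roughly along x, and the memo block is at (658,250).

Run:
```python
from h import *
f=lambda c:[( (x+.5)/3.6-.5+150,(y+.5)/3.6-.5+120) for x,y in c]
L=w('top',f([(259,67),(540,57),(553,261),(267,265)]),.108)[:,:2];print(L.round(4).tolist())
B=w('top',f([(345,322),(484,316)]),.109)[:,:2];print('bar',B.round(4).tolist(),B.mean(0),np.linalg.norm(B[1]-B[0]))
for a,b in((0,1),(3,2),(3,0),(2,1)):
  v=L[b]-L[a];print(np.linalg.norm(v),np.degrees(np.arctan2(v[1],v[0])))
M=w('top',f([(597,174),(746,211),(722,327),(570,290)]),.011)[:,:2];print('memo',M.round(4).tolist(),M.mean(0))
for a,b in((0,1),(3,2),(3,0),(2,1)):
  v=M[b]-M[a];print(np.linalg.norm(v),np.degrees(np.arctan2(v[1],v[0])))
print('free spot', w('top',[(228,240),(299,238),(265,208),(232,225),(238,297)],.0)[:,:2].round(3).tolist())
print('tool', tool([.5906-.141,.1717-.531,0]))
```

```text
[[0.6631, 0.2442], [0.6728, 0.0161], [0.5051, 0.0092], [0.5013, 0.2358]]
bar [[0.4562, 0.1741], [0.4611, 0.0648]] [0.45860414 0.11946992] 0.10941937919274121
0.22830676362510058 -87.56709984155147
0.2266165184682681 -89.05353727689348
0.16199569540706116 2.9755058639333725
0.1678670963496986 2.353583227223725
memo [[0.5968, -0.0468], [0.5642, -0.1772], [0.4621, -0.1517], [0.4941, -0.0205]] [ 0.52931599 -0.09903496]
0.13438506411855405 -104.05153785349995
0.13499234563926008 -103.7043031040771
0.10603437757430684 -14.350364136221474
0.10521484696784163 -14.023339209883003
free spot [[0.371, 0.228], [0.377, 0.008], [0.471, 0.113], [0.418, 0.216], [0.201, 0.196]]
tool [-5.268e+00 -2.317e+00  4.000e-03]
```

servo_tool:
  plan:
    - [-0.33,-0.147,0,0,0,-0.078,94]
    - [-0.67,-0.293,0,0,0,-0.078,94]
    - [-1,-0.44,0,0,0,-0.078,94]

```text
time: 0.35
tool_pos: [0.227, 0.4624, 0.1989]
ee_rot: [-3.14, -0.0, 3.007]
wrist_force: [0.5, -0.1, 0.3]
width: 0.0939
finger_force: 0.0
```

servo_tool:
  plan:
    - [-0.33,-0.2,0,0,0,0,94]
    - [-0.67,-0.4,0,0,0,0,94]
    - [-1,-0.6,0,0,0,0,94]

```text
time: 0.6
tool_pos: [0.3184, 0.3887, 0.1992]
ee_rot: [-3.141, -0.0, 3.005]
wrist_force: [0.8, 0.3, 0.1]
width: 0.0942
finger_force: 0.0
```

servo_tool:
  plan:
    - [-0.33,-0.2,0,0,0,0,94]
    - [-0.67,-0.4,0,0,0,0,94]
    - [-1,-0.6,0,0,0,0,94]

```text
time: 0.85
tool_pos: [0.4093, 0.3155, 0.1992]
ee_rot: [-3.141, -0.001, 3.004]
wrist_force: [0.7, 0.2, -0.1]
width: 0.0938
finger_force: 0.0
```

servo_tool:
  plan:
    - [-0.33,-0.2,0,0,0,0,94]
    - [-0.67,-0.4,0,0,0,0,94]
    - [-1,-0.6,0,0,0,0,94]

```text
time: 1.1
tool_pos: [0.5002, 0.2423, 0.1992]
ee_rot: [-3.141, -0.001, 3.004]
wrist_force: [0.5, 0.4, 0.4]
width: 0.0941
finger_force: 0.0
```

servo_tool:
  plan:
    - [-0.33,-0.2,0,0,0,0,94]
    - [-0.67,-0.4,0,0,0,0,94]
    - [-1,-0.6,0,0,0,0,94]
    - [-1,-0.6,0,0,0,0,94]
    - [-1,-0.6,0,0,0,0,94]

```text
time: 1.52
tool_pos: [0.5907, 0.1691, 0.1979]
ee_rot: [-3.141, -0.003, 3.001]
wrist_force: [0.1, 0.3, 0.2]
width: 0.0936
finger_force: 0.0
```

servo_tool:
  plan:
    - [0,0.025,0.2,0,0,0,94]
    - [0,0.025,0.4,0,0,0,94]
    - [0,0.025,0.55,0,0,0,94]
    - [0,0.025,0.65,0,0,0,94]
    - [0,0.025,0.7,0,0,0,94]
    - [0,0.025,0.7,0,0,0,94]

```text
time: 2.02
tool_pos: [0.589, 0.174, 0.1285]
ee_rot: [-3.141, -0.002, 3.005]
wrist_force: [-0.1, 0.0, 0.7]
width: 0.0941
finger_force: 0.0
```

servo_tool:
  plan:
    - [0,0,0,0,0,0,70]
    - [0,0,0,0,0,0,50]
    - [0,0,0,0,0,0,40]
    - [0,0,0,0,0,0,30]
    - [0,0,0,0,0,0,30]
    - [0,0,0,0,0,0,30]
    - [0,0,0,0,0,0,30]
    - [0,0,0,0,0,0,30]

```text
time: 2.68
tool_pos: [0.5904, 0.1733, 0.1297]
ee_rot: [3.141, 0.0, 3.004]
wrist_force: [1.2, 0.8, 0.2]
width: 0.0442
finger_force: 0.0
```

servo_tool:
  plan:
    - [0,0,0,0,0,0,30]
    - [0,0,0,0,0,0,30]
    - [0,0,0,0,0,0,30]

```text
time: 2.93
tool_pos: [0.5904, 0.1733, 0.1297]
ee_rot: [3.142, -0.0, 3.004]
wrist_force: [0.1, 0.3, -0.4]
width: 0.0303
finger_force: 0.0
```

Run:
```python
from h import *
a=robot.snapshot('top')[:,:,::-1];b=robot.snapshot('scene')[:,:,::-1]
A=cv2.resize(a[110:230,170:350],None,fx=3,fy=3);B=cv2.resize(b[120:260,200:380],None,fx=3,fy=3)
c=np.zeros((420,1080,3),np.uint8);c[:360,:540]=A;c[:420,540:]=B
cv2.imwrite('pics/d1.png',cv2.resize(c,(800,311)))
```

```text
(no output)
```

View pics/d1.png

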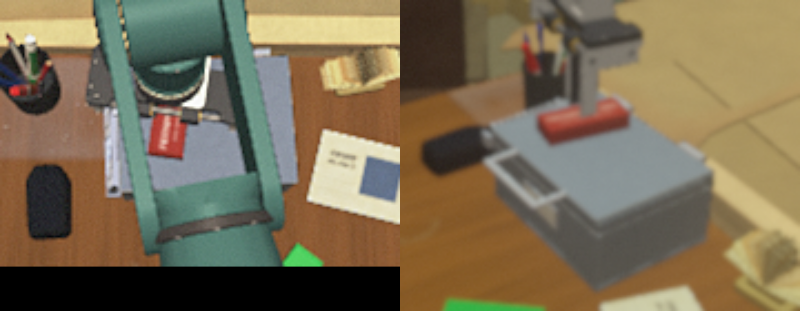

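The carton still lies on the lid below the fingers, which closed to 30 mm without touching it. I'll check the tip height in the scene view.

Run:
```python
from h import *
for z in(.108,.113,.13,.14,.15): print(z,px('scene',[.5904,.1733,z]).round(1), px('top',[.5904,.1733,z]).round(1))
C=np.array([[.5392,.2],[.6479,.1854],[.6419,.1432],[.5333,.1584]])
print(px('scene',np.c_[C,np.full(4,.13)]).round(1).tolist())
b=robot.snapshot('scene')[:,:,::-1].copy()
print({k:np.round(v,3).tolist() for k,v in robot.get_obs().items()})
cv2.imwrite('pics/d2.png',cv2.resize(b[130:200,240:330],None,fx=8,fy=8,interpolation=cv2.INTER_CUBIC))
```

```text
0.108 [[281.1 177.6]] [[245.9 162.7]]
0.113 [[281.1 176.1]] [[245.9 162.3]]
0.13 [[281.2 170.9]] [[245.9 161. ]]
0.14 [[281.3 167.8]] [[245.9 160.1]]
0.15 [[281.3 164.7]] [[245.9 159.3]]
[[260.4, 171.5], [296.0, 163.7], [302.7, 170.8], [266.1, 179.0]]
{'time': 3.083, 'joint_positions': [0.193, 0.254, 1.317, 0.0, 1.57, -1.24], 'qvel': [-0.0, -0.001, 0.001, 0.001, 0.0, -0.0], 'joint_torque': [-0.002, -40.518, -29.713, 0.009, 0.076, 0.0], 'tool_pos': [0.59, 0.173, 0.13], 'ee_rot': [3.142, -0.0, 3.004], 'wrist_force': [-1.034, 0.617, 0.251], 'wrist_torque': [-0.009, 0.03, 0.028], 'finger_force': 0.0, 'width': 0.03}
```

View pics/d2.png

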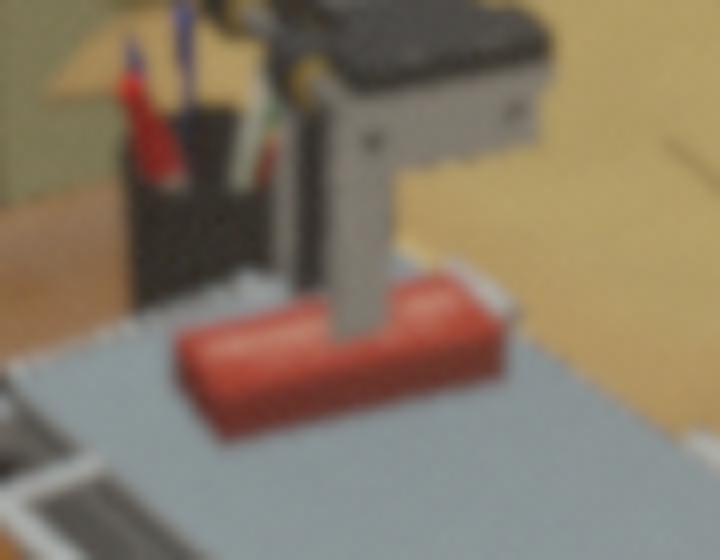

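Run:
```python
from h import *
R=Ro.from_euler('xyz',[np.pi,0,3.004])
for zt in(.113,.13,.14,.145,.15):
  print(zt,[px('scene',np.r_[.5904,.1733,zt]+R.apply([sx*.008,-.0275,0])).round(1).tolist()[0] for sx in(-1,1)])
im=cv2.imread('pics/scene0.png')
h=cv2.cvtColor(im,cv2.COLOR_BGR2HSV)
# carton hull in scene
m=((h[:,:,0]<8)|(h[:,:,0]>172))&(h[:,:,1]>120);k=np.zeros_like(m);k[150:200,255:310]=1
ys,xs=np.where(m&k);print(xs.min(),xs.max(),ys.min(),ys.max(), cv2.approxPolyDP(cv2.convexHull(np.c_[xs,ys].astype(np.int32)),1.5,True).reshape(-1,2).tolist())
C=np.array([[.5392,.2],[.6479,.1854],[.6419,.1432],[.5333,.1584]])
for z in(.13,.108):print(px('scene',np.c_[C,np.full(4,z)]).round(1).tolist())
```

```text
0.113 [[287.8, 180.4], [282.5, 181.6]]
0.13 [[288.0, 175.1], [282.7, 176.3]]
0.14 [[288.1, 172.0], [282.7, 173.2]]
0.145 [[288.2, 170.4], [282.8, 171.6]]
0.15 [[288.2, 168.8], [282.8, 170.0]]
257 301 150 183 [[301, 175], [268, 183], [263, 177], [257, 150], [262, 150], [295, 165], [301, 170]]
[[260.4, 171.5], [296.0, 163.7], [302.7, 170.8], [266.1, 179.0]]
[[260.5, 178.2], [295.7, 170.3], [302.3, 177.5], [266.2, 185.8]]
```

Run:
```python
from h import *
R=Ro.from_euler('xyz',[np.pi,0,2.882])
for zt in(.183,.2,.215): print(zt,[px('scene',np.r_[.141,.5315,zt]+R.apply([0,s*.053,0])).round(1).tolist()[0] for s in(-1,1)])
im=cv2.imread('pics/scene0.png');cv2.imwrite('pics/d3.png',cv2.resize(im[60:170,30:130],None,fx=5,fy=5,interpolation=cv2.INTER_CUBIC))
```

```text
0.183 [[83.3, 149.7], [87.5, 133.8]]
0.2 [[81.6, 144.3], [86.0, 128.7]]
0.215 [[80.1, 139.5], [84.7, 124.1]]
```

View pics/d3.png

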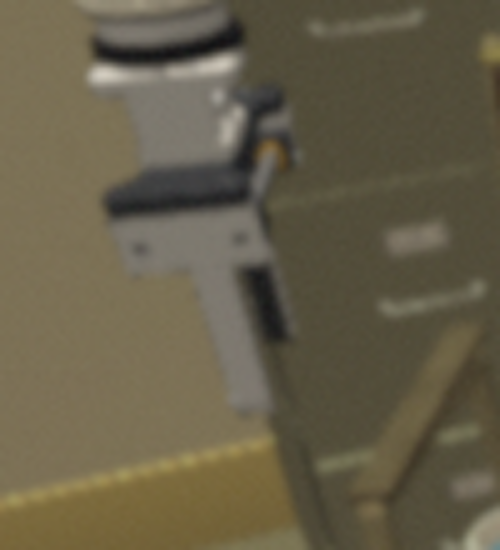

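The fingertips sit about 25 mm higher than the pose implies, in both pictures. I'll open and lower in small steps while watching the wrist force.

servo_tool:
  plan:
    - [0,0,0,0,0,0,94]
    - [0,0,0,0,0,0,94]
    - [0,0,0,0,0,0,94]
    - [0,0,0,0,0,0,94]
    - [0,0,0,0,0,0,94]
    - [0,0,0,0,0,0,94]
    - [0,0,0,0,0,0,94]
    - [0,0,0,0,0,0,94]
    - [0,0,0.1,0,0,0,94]
    - [0,0,0.2,0,0,0,94]
    - [0,0,0.22,0,0,0,94]

```text
time: 4.0
tool_pos: [0.5888, 0.173, 0.1045]
ee_rot: [-3.14, -0.004, 3.004]
wrist_force: [-0.1, -0.1, 0.4]
width: 0.0934
finger_force: 0.0
```

servo_tool:
  plan:
    - [0,0,0.02,0,0,0,94]
    - [0,0,0.02,0,0,0,94]

```text
time: 4.17
tool_pos: [0.5897, 0.1732, 0.1044]
ee_rot: [-3.141, -0.002, 3.004]
wrist_force: [0.2, -0.2, -0.6]
width: 0.0941
finger_force: 0.0
```

servo_tool:
  plan:
    - [0,0,0.02,0,0,0,94]
    - [0,0,0.02,0,0,0,94]

```text
time: 4.33
tool_pos: [0.5904, 0.1733, 0.1036]
ee_rot: [3.141, 0.0, 3.004]
wrist_force: [-0.2, -0.0, -0.0]
width: 0.0941
finger_force: 0.0
```

servo_tool:
  plan:
    - [0,0,0,0,0,0,60]
    - [0,0,0,0,0,0,30]
    - [0,0,0,0,0,0,30]
    - [0,0,0,0,0,0,30]
    - [0,0,0,0,0,0,30]
    - [0,0,0,0,0,0,30]
    - [0,0,0,0,0,0,30]
    - [0,0,0,0,0,0,30]
    - [0,0,0,0,0,0,30]
    - [0,0,0,0,0,0,30]

```text
time: 5.17
tool_pos: [0.5904, 0.1732, 0.1037]
ee_rot: [-3.141, -0.0, 3.004]
wrist_force: [-0.5, -0.3, -0.2]
width: 0.0448
finger_force: 30.0
```

servo_tool:
  plan:
    - [0,0,-0.1,0,0,0,30]
    - [0,0,-0.3,0,0,0,30]
    - [0,0,-0.6,0,0,0,30]
    - [0,0,-0.8,0,0,0,30]
    - [0,0,-0.9,0,0,0,30]

```text
time: 5.58
tool_pos: [0.5918, 0.1737, 0.1983]
ee_rot: [3.139, 0.006, 3.004]
wrist_force: [-1.0, -0.3, 0.4]
width: 0.0446
finger_force: 30.0
```

servo_tool:
  plan:
    - [0.15,-0.05,0,0,0,0,30]
    - [0.4,-0.133,0,0,0,0,30]
    - [0.65,-0.215,0,0,0,0,30]
    - [0.84,-0.28,0,0,0,0,30]

```text
time: 5.92
tool_pos: [0.5015, 0.1569, 0.1932]
ee_rot: [-3.141, -0.002, 3.004]
wrist_force: [-0.2, -0.0, -0.6]
width: 0.0448
finger_force: 30.0
```

servo_tool:
  plan:
    - [0.28,-0.093,0,0,0,0,30]
    - [0.56,-0.187,0,0,0,0,30]
    - [0.84,-0.28,0,0,0,0,30]

```text
time: 6.17
tool_pos: [0.4146, 0.1405, 0.1931]
ee_rot: [-3.141, -0.001, 3.004]
wrist_force: [-0.3, -0.2, -1.4]
width: 0.0448
finger_force: 30.0
```

servo_tool:
  plan:
    - [0.25,-0.083,0,0,0,0,30]
    - [0.5,-0.167,0,0,0,0,30]
    - [0.7,-0.235,0,0,0,0,30]
    - [0.84,-0.28,0,0,0,0,30]
    - [0.84,-0.28,0,0,0,0,30]

```text
time: 6.58
tool_pos: [0.3272, 0.1244, 0.1939]
ee_rot: [3.141, 0.0, 3.005]
wrist_force: [1.5, 0.3, -0.5]
width: 0.0445
finger_force: 30.0
```

servo_tool:
  plan:
    - [0,0,0.2,0,0,0,30]
    - [0,0,0.5,0,0,0,30]
    - [0,0,0.8,0,0,0,30]
    - [0,0,1,0,0,0,30]

```text
time: 6.92
tool_pos: [0.3285, 0.1245, 0.091]
ee_rot: [-3.141, -0.002, 3.004]
wrist_force: [0.0, -0.3, -0.8]
width: 0.0448
finger_force: 30.0
```

servo_tool:
  plan:
    - [0,0,0.2,0,0,0,30]
    - [0,0,0.4,0,0,0,30]
    - [0,0,0.6,0,0,0,30]
    - [0,0,0.75,0,0,0,30]
    - [0,0,0.85,0,0,0,30]
    - [0,0,0.9,0,0,0,30]
    - [0,0,0.9,0,0,0,30]
    - [0,0,0.9,0,0,0,30]

```text
time: 7.58
tool_pos: [0.3299, 0.1248, 0.0041]
ee_rot: [3.141, 0.001, 3.004]
wrist_force: [-0.1, 0.9, -0.9]
width: 0.0444
finger_force: 30.0
```

servo_tool:
  plan:
    - [0,0,0.02,0,0,0,30]
    - [0,0,0.04,0,0,0,30]
    - [0,0,0.06,0,0,0,30]
    - [0,0,0.06,0,0,0,30]
    - [0,0,0.06,0,0,0,30]

```text
time: 8.0
tool_pos: [0.3293, 0.1246, -0.0022]
ee_rot: [3.141, 0.0, 3.004]
wrist_force: [-0.8, -0.5, -0.9]
width: 0.0447
finger_force: 30.0
```

servo_tool:
  plan:
    - [0,0,0.015,0,0,0,30]
    - [0,0,0.015,0,0,0,30]
    - [0,0,0.015,0,0,0,30]

```text
time: 8.25
tool_pos: [0.3292, 0.1246, -0.0039]
ee_rot: [3.142, -0.0, 3.004]
wrist_force: [0.6, -0.7, -0.2]
width: 0.0446
finger_force: 30.0
```

servo_tool:
  plan:
    - [0,0,0.01,0,0,0,30]
    - [0,0,0.01,0,0,0,30]
    - [0,0,0.01,0,0,0,30]

```text
time: 8.5
tool_pos: [0.3295, 0.1247, -0.0044]
ee_rot: [3.141, 0.0, 3.004]
wrist_force: [-1.8, 0.3, 3.1]
width: 0.0449
finger_force: 30.0
```

Run:
```python
from h import *
b=robot.snapshot('scene')[:,:,::-1];o=robot.get_obs();print(o['tool_pos'],o['wrist_force'])
h=cv2.cvtColor(b.copy(),cv2.COLOR_BGR2HSV)
m=((h[:,:,0]<8)|(h[:,:,0]>172))&(h[:,:,1]>120);k=np.zeros_like(m);k[180:300,150:260]=1
ys,xs=np.where(m&k);print(len(xs),xs.min(),xs.max(),ys.min(),ys.max())
R=Ro.from_euler('xyz',[np.pi,0,3.004])
for z in(0,.005,.022): print(z,px('scene',[np.r_[.3293,.1246,z]+R.apply([s*.055,t*.0225,0]) for s in(-1,1) for t in(-1,1)]).round(1).tolist())
```

```text
[ 0.32950877  0.12469559 -0.00435803] [-0.67799371 -0.23694448  4.24182638]
379 184 226 235 257
0 [[227.9, 248.6], [222.9, 237.9], [186.2, 260.0], [182.5, 248.6]]
0.005 [[227.8, 247.1], [222.8, 236.5], [186.0, 258.5], [182.2, 247.2]]
0.022 [[227.4, 242.2], [222.3, 231.7], [185.1, 253.5], [181.4, 242.3]]
```

servo_tool:
  plan:
    - [0,0,0,0,0,0,62]
    - [0,0,0,0,0,0,62]
    - [0,0,0,0,0,0,62]
    - [0,0,0,0,0,0,62]
    - [0,0,-0.1,0,0,0,62]
    - [0,0,-0.4,0,0,0,62]
    - [0,0,-0.7,0,0,0,62]
    - [0,0,-1,0,0,0,62]

```text
time: 9.22
tool_pos: [0.3286, 0.1245, 0.0958]
ee_rot: [-3.141, -0.001, 3.004]
wrist_force: [0.5, -0.3, -1.1]
width: 0.062
finger_force: 0.0
```

servo_tool:
  plan:
    - [-0.05,0,-0.3,0,0,0.075,30]
    - [-0.1,0,-0.6,0,0,0.15,30]
    - [-0.2,0.02,-0.8,0,0,0.225,30]
    - [-0.3,0.04,-0.8,0,0,0.3,30]
    - [-0.4,0.06,-0.8,0,0,0.375,30]
    - [-0.6,0.1,-0.8,0,0,0.45,30]
    - [-0.8,0.1,-0.8,0,0,0.525,30]
    - [-0.9,0.1,-0.8,0,0,0.6,30]
    - [-1,0.1,-0.8,0,0,0.675,30]
    - [-1,0.13,-0.8,0,0,0.75,30]
    - [-1,0.13,-0.8,0,0,0.825,30]
    - [-1,0.13,-0.8,0,0,0.885,30]

```text
time: 10.22
tool_pos: [0.4302, 0.1238, 0.1747]
ee_rot: [-3.141, -0.0, 1.609]
wrist_force: [0.8, 0.4, 0.4]
width: 0.03
finger_force: 0.0
```

servo_tool:
  plan:
    - [0,0.2,0,0,0,0,30]
    - [0,0.28,0,0,0,0,30]
    - [0,0.28,0,0,0,0,30]
    - [0,0.28,0,0,0,0,30]

```text
time: 10.55
tool_pos: [0.4578, 0.125, 0.1747]
ee_rot: [-3.14, 0.0, 1.614]
wrist_force: [-0.2, 0.0, -0.5]
width: 0.0301
finger_force: 0.0
```

Run:
```python
from h import *
o=robot.get_obs();print(o['tool_pos'],o['ee_rot'],o['width']);print(tool(np.array([.4586,.1195,.080])-o['tool_pos']))
b=robot.snapshot('top')[:,:,::-1];s=robot.snapshot('scene')[:,:,::-1]
c=np.hstack([cv2.resize(b[150:300,180:330],(400,400)),cv2.resize(s[130:280,160:310],(400,400))]);cv2.imwrite('pics/e1.png',c)
```

```text
[0.45782283 0.12495618 0.17468775] [-3.13996722e+00  1.72714428e-05  1.61425106e+00] 0.03007706267894748
[-0.055  0.007  0.947]
```

View pics/e1.png

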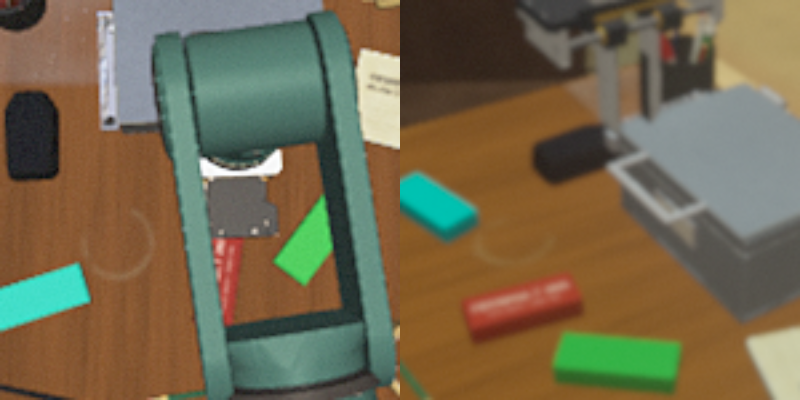

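The carton lies flat on the desk and the open gripper is above the bar. I'll descend and pinch the bar.

servo_tool:
  plan:
    - [-0.05,0.01,0.2,0,0,0,30]
    - [-0.05,0.01,0.4,0,0,0,30]
    - [-0.05,0.01,0.55,0,0,0,30]
    - [-0.05,0.01,0.7,0,0,0,30]
    - [-0.05,0.01,0.8,0,0,0,30]
    - [-0.05,0.01,0.88,0,0,0,30]
    - [-0.05,0.01,0.93,0,0,0,30]
    - [-0.05,0.01,0.93,0,0,0,30]

```text
time: 11.32
tool_pos: [0.4586, 0.12, 0.0814]
ee_rot: [-3.14, 0.0, 1.614]
wrist_force: [1.0, 0.3, 0.2]
width: 0.0302
finger_force: 0.0
```

servo_tool:
  plan:
    - [0,0,0,0,0,0,0]
    - [0,0,0,0,0,0,0]
    - [0,0,0,0,0,0,0]
    - [0,0,0,0,0,0,0]
    - [0,0,0,0,0,0,0]
    - [0,0,0,0,0,0,0]

```text
time: 11.82
tool_pos: [0.4604, 0.1202, 0.0831]
ee_rot: [3.139, -0.0, 1.614]
wrist_force: [2.7, -0.3, 1.9]
width: 0.0086
finger_force: 30.0
```

The opening reads 8.6 mm on a 10 mm bar, so the pads probably hold it by their ends. I'll take it again lower.

servo_tool:
  plan:
    - [0,0,0,0,0,0,30]
    - [0,0,0,0,0,0,30]
    - [0,0,0,0,0,0,30]
    - [0,0,0.05,0,0,0,30]
    - [0,0,0.1,0,0,0,30]
    - [0,0,0.13,0,0,0,30]
    - [0,0,0.13,0,0,0,30]

```text
time: 12.4
tool_pos: [0.4582, 0.12, 0.0677]
ee_rot: [-3.139, 0.0, 1.614]
wrist_force: [0.2, 0.2, -0.2]
width: 0.03
finger_force: 0.0
```

servo_tool:
  plan:
    - [0,0,0,0,0,0,0]
    - [0,0,0,0,0,0,0]
    - [0,0,0,0,0,0,0]
    - [0,0,0,0,0,0,0]
    - [0,0,0,0,0,0,0]
    - [0,0,0,0,0,0,0]

```text
time: 12.9
tool_pos: [0.4604, 0.1202, 0.0697]
ee_rot: [3.139, -0.0, 1.614]
wrist_force: [4.4, 1.1, -1.4]
width: 0.0092
finger_force: 30.0
```

servo_tool:
  plan:
    - [0,0.002,-0.085,0,0,0,0]
    - [0,0.011,-0.212,0,0,0,0]
    - [0,0.027,-0.338,0,0,0,0]
    - [0,0.051,-0.463,0,0,0,0]
    - [0,0.083,-0.586,0,0,0,0]
    - [0,0.121,-0.707,0,0,0,0]
    - [0,0.167,-0.826,0,0,0,0]
    - [0,0.24,-0.979,0,0,0,0]
    - [0,0.24,-0.979,0,0,0,0]

```text
time: 13.65
tool_pos: [0.4869, 0.1216, 0.1695]
ee_rot: [3.134, -0.001, 1.614]
wrist_force: [6.8, 0.8, -5.2]
width: 0.0091
finger_force: 30.0
```

servo_tool:
  plan:
    - [0,0.073,-0.129,0,0,0,0]
    - [0,0.155,-0.253,0,0,0,0]
    - [0,0.245,-0.37,0,0,0,0]
    - [0,0.343,-0.482,0,0,0,0]
    - [0,0.449,-0.585,0,0,0,0]
    - [0,0.562,-0.682,0,0,0,0]
    - [0,0.682,-0.77,0,0,0,0]
    - [0,0.825,-0.86,0,0,0,0]
    - [0,0.825,-0.86,0,0,0,0]

```text
time: 14.4
tool_pos: [0.5666, 0.1258, 0.2534]
ee_rot: [-3.141, -0.002, 1.615]
wrist_force: [-0.9, 2.3, -1.5]
width: 0.0088
finger_force: 30.0
```

servo_tool:
  plan:
    - [0,0.131,-0.069,0,0,0,0]
    - [0,0.267,-0.129,0,0,0,0]
    - [0,0.407,-0.18,0,0,0,0]
    - [0,0.55,-0.22,0,0,0,0]
    - [0,0.695,-0.25,0,0,0,0]
    - [0,0.83,-0.27,0,0,0,0]
    - [0,0.88,-0.272,0,0,0,0]
    - [0,0.88,-0.272,0,0,0,0]
    - [0,0.88,-0.272,0,0,0,0]

```text
time: 15.15
tool_pos: [0.653, 0.1298, 0.2813]
ee_rot: [3.141, -0.002, 1.616]
wrist_force: [-1.2, 4.0, 4.6]
width: 0.0091
finger_force: 30.0
```

Run:
```python
from h import *
o=robot.get_obs();print(o['tool_pos'],o['wrist_force']);print(np.arccos((.672-o['tool_pos'][0])/.212))
b=robot.snapshot('top')[:,:,::-1];s=robot.snapshot('scene')[:,:,::-1]
c=np.hstack([cv2.resize(b[110:260,190:340],(400,400)),cv2.resize(s[80:250,200:370],(400,400))]);cv2.imwrite('pics/f1.png',c)
```

```text
[0.65297255 0.12983455 0.28128681] [-1.21737736  4.0266078   4.6394257 ]
1.4809232535170405
```

View pics/f1.png

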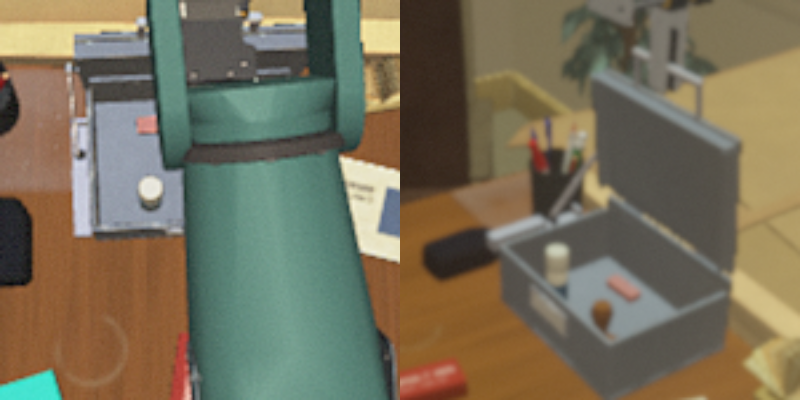

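The lid stands at about 1.48. The bin holds the stamp at front right (scene crop (600,315)), the glue stick at front left and the eraser in the middle. I'll push a little further, then lower the lid onto the stay.

servo_tool:
  plan:
    - [0,0.04,-0.003,0,0,0,0]
    - [0,0.07,-0.005,0,0,0,0]
    - [0,0.07,-0.005,0,0,0,0]
    - [0,0.07,-0.005,0,0,0,0]

```text
time: 15.58
tool_pos: [0.6598, 0.1301, 0.2817]
ee_rot: [3.141, -0.002, 1.616]
wrist_force: [-1.6, 5.7, 4.9]
width: 0.0091
finger_force: 30.0
```

servo_tool:
  plan:
    - [0,-0.05,0,0,0,0,0]
    - [0,-0.1,0.005,0,0,0,0]
    - [0,-0.15,0.01,0,0,0,0]
    - [0,-0.2,0.018,0,0,0,0]
    - [0,-0.25,0.028,0,0,0,0]
    - [0,-0.3,0.038,0,0,0,0]
    - [0,-0.34,0.05,0,0,0,0]
    - [0,-0.34,0.05,0,0,0,0]
    - [0,-0.34,0.05,0,0,0,0]

```text
time: 16.33
tool_pos: [0.6258, 0.1281, 0.2764]
ee_rot: [3.141, -0.001, 1.615]
wrist_force: [-2.0, 4.5, 3.9]
width: 0.0091
finger_force: 30.0
```

servo_tool:
  plan:
    - [0,-0.02,0.005,0,0,0,0]
    - [0,-0.04,0.01,0,0,0,0]
    - [0,-0.04,0.01,0,0,0,0]
    - [0,-0.04,0.01,0,0,0,0]

```text
time: 16.67
tool_pos: [0.6225, 0.1279, 0.2757]
ee_rot: [3.139, -0.001, 1.615]
wrist_force: [0.4, 5.3, 4.8]
width: 0.009
finger_force: 30.0
```

servo_tool:
  plan:
    - [0,-0.02,0.005,0,0,0,0]
    - [0,-0.03,0.008,0,0,0,0]
    - [0,-0.03,0.008,0,0,0,0]

```text
time: 16.92
tool_pos: [0.6207, 0.1278, 0.2752]
ee_rot: [3.136, -0.001, 1.615]
wrist_force: [3.0, 4.2, 3.1]
width: 0.009
finger_force: 30.0
```

servo_tool:
  plan:
    - [0,-0.02,0.005,0,0,0,0]
    - [0,-0.02,0.005,0,0,0,0]
    - [0,-0.02,0.005,0,0,0,0]

```text
time: 17.17
tool_pos: [0.6196, 0.1277, 0.275]
ee_rot: [3.134, -0.002, 1.615]
wrist_force: [4.7, 5.6, 5.2]
width: 0.0091
finger_force: 30.0
```

servo_tool:
  plan:
    - [0,0.02,-0.005,0,0,0,0]
    - [0,0.02,-0.005,0,0,0,0]
    - [0,0.02,-0.005,0,0,0,14]
    - [0,0.02,-0.005,0,0,0,14]
    - [0,0.02,-0.005,0,0,0,14]
    - [0,0.02,-0.005,0,0,0,14]

```text
time: 17.67
tool_pos: [0.6195, 0.1259, 0.2732]
ee_rot: [-3.14, 0.002, 1.613]
wrist_force: [1.6, -0.7, 0.3]
width: 0.0139
finger_force: 0.8
```

Run:
```python
from h import *
s=robot.snapshot('scene')[:,:,::-1];cv2.imwrite('pics/s_prop.png',s)
print({k:np.round(v,4).tolist() for k,v in robot.get_obs().items() if k in('tool_pos','wrist_force','width')})
```

```text
{'tool_pos': [0.6195, 0.1258, 0.2732], 'wrist_force': [0.57, -0.7879, -0.639], 'width': 0.0141}
```

servo_tool:
  plan:
    - [0,0,0,0,0,0,36]
    - [0,0,0,0,0,0,36]
    - [0,0,0,0,0,0,36]
    - [0,0,-0.15,0,0,0,36]
    - [0,0,-0.35,0,0,0,36]
    - [0,0,-0.6,0,0,0,36]
    - [0,0,-0.8,0,0,0,36]

```text
time: 18.3
tool_pos: [0.6192, 0.1271, 0.3552]
ee_rot: [-3.141, -0.0, 1.614]
wrist_force: [0.7, -0.4, -0.5]
width: 0.0358
finger_force: 0.0
```

servo_tool:
  plan:
    - [0.25,-0.25,0,0,0,0,50]
    - [0.5,-0.5,0,0,0,0,50]
    - [0.75,-0.75,0,0,0,0,50]
    - [1,-1,0,0,0,0,50]

```text
time: 18.63
tool_pos: [0.5141, 0.2233, 0.3538]
ee_rot: [-3.141, -0.0, 1.613]
wrist_force: [-0.0, 0.7, -1.0]
width: 0.0498
finger_force: 0.0
```

servo_tool:
  plan:
    - [0.25,-0.25,0,0,0,0,50]
    - [0.5,-0.5,0,0,0,0,50]
    - [0.75,-0.75,0,0,0,0,50]
    - [1,-1,0,0,0,0,50]
    - [1,-1,0,0,0,0,50]

```text
time: 19.05
tool_pos: [0.4066, 0.3216, 0.3551]
ee_rot: [-3.141, -0.003, 1.622]
wrist_force: [0.1, -0.9, 1.3]
width: 0.05
finger_force: 0.0
```

Run:
```python
from h import *
b=robot.snapshot('top')[:,:,::-1];s=robot.snapshot('scene')[:,:,::-1]
cv2.imwrite('pics/t2.png',b);cv2.imwrite('pics/s2.png',s)
for c in('top','scene'):
  for t in('stamp_center','glue_stick'): print(c,t,[(np.round(d['extent'],1).tolist(),round(d['conf'],2)) for d in robot.find_in(t,c)[:3]])
c=np.hstack([cv2.resize(b[110:230,200:320],(400,400),interpolation=cv2.INTER_CUBIC),cv2.resize(s[110:250,220:360],(400,400),interpolation=cv2.INTER_CUBIC)]);cv2.imwrite('pics/g1.png',c)
print(robot.get_obs()['tool_pos'])
```

```text
top stamp_center [([273.4, 185.4, 24.2, 17.1], 0.6)]
top glue_stick [([217.1, 162.1, 7.3, 17.3], 0.51)]
scene stamp_center [([286.6, 213.8, 5.5, 14.7], 0.4)]
scene glue_stick [([268.6, 195.4, 9.1, 20.5], 0.7)]
[0.41203383 0.31730302 0.35360559]
```

View pics/g1.png

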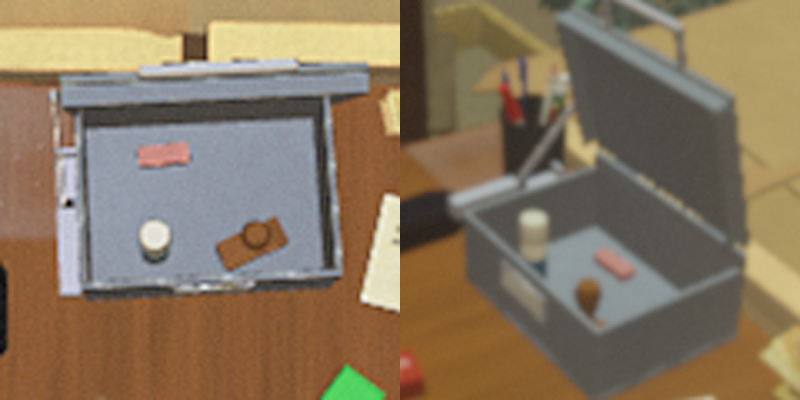

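The lid is propped. In the top crop the stamp base spans (215,243), (275,217), (289,243) and (228,270), with its knob at (257,236). The glue stick is at (155,238).

Run:
```python
from h import *
im=cv2.imread('pics/t2.png');h=cv2.cvtColor(im,cv2.COLOR_BGR2HSV)
m=(h[:,:,0]<25)&(h[:,:,1]>80);k=np.zeros_like(m);k[170:192,258:292]=1
r=rect(m&k);b=cv2.boxPoints(r);print(r);W=w('top',b,.024)[:,:2];print(W.round(4).tolist(),W.mean(0))
f=lambda c:[((x+.5)/3.333-.5+200,(y+.5)/3.333-.5+110) for x,y in c]
E=w('top',f([(215,243),(275,217),(289,243),(228,270)]),.024)[:,:2];print(E.round(4).tolist(),E.mean(0))
for W in(W,E):
  for a,c in((0,1),(1,2),(2,3),(3,0)):
    v=W[c]-W[a];print(np.linalg.norm(v).round(4),np.degrees(np.arctan2(v[1],v[0])).round(1))
print('knob',w('top',f([(257,236)]),.072),w('top',f([(257,236)]),.06))
print('glue',w('top',f([(155,233)]),.096))
print('scene knob', px('scene',[.515,.10,.06]))
```

```text
((274.6000061035156, 182.20001220703125), (9.838699340820312, 19.677398681640625), 63.43495178222656)
[[0.5484, 0.1183], [0.5763, 0.0633], [0.5486, 0.05], [0.5208, 0.1048]] [0.54851384 0.08412375]
[[0.5472, 0.1166], [0.572, 0.0604], [0.5474, 0.0477], [0.5219, 0.1047]] [0.54714928 0.08232973]
0.0617 -63.0
0.0308 -154.4
0.0614 116.8
0.0306 26.0
0.0614 -66.2
0.0277 -152.6
0.0625 114.1
0.028 25.2
knob [[0.54526488 0.08157194 0.072     ]] [[0.54743979 0.08053452 0.06      ]]
glue [[0.54328866 0.1723946  0.096     ]]
scene knob [[271.3299613  213.20242635]]
```

servo_tool:
  plan:
    - [-0.08,0.03,0,0,0,0.078,50]
    - [-0.16,0.06,0,0,0,0.156,50]
    - [-0.25,0.1,0,0,0,0.234,50]
    - [-0.33,0.13,0,0,0,0.312,50]
    - [-0.42,0.17,0,0,0,0.39,50]
    - [-0.5,0.2,0,0,0,0.468,50]
    - [-0.6,0.24,0,0,0,0.546,50]
    - [-0.7,0.28,0,0,0,0.624,50]
    - [-0.8,0.32,0,0,0,0.702,50]
    - [-0.9,0.36,0,0,0,0.78,50]
    - [-1,0.4,0,0,0,0.858,50]
    - [-1,0.4,0,0,0,0.861,50]

```text
time: 20.35
tool_pos: [0.4569, 0.2175, 0.3536]
ee_rot: [3.141, 0.001, 0.255]
wrist_force: [-0.2, 0.5, 0.3]
width: 0.0502
finger_force: 0.0
```

Run:
```python
from h import *
o=robot.get_obs();print(o['tool_pos'],o['ee_rot']);print(tool(np.array([.547,.0825,.030])-o['tool_pos']))
```

```text
[0.45686354 0.21753762 0.35355185] [3.14070094e+00 6.62261551e-04 2.54755117e-01]
[0.534 1.531 3.237]
```

servo_tool:
  plan:
    - [0.067,0.192,0.1,0,0,0,50]
    - [0.133,0.383,0.4,0,0,0,50]
    - [0.2,0.575,0.7,0,0,0,50]
    - [0.267,0.766,0.9,0,0,0,50]

```text
time: 20.68
tool_pos: [0.501, 0.1518, 0.2611]
ee_rot: [-3.141, 0.003, 0.264]
wrist_force: [0.8, -0.4, 0.6]
width: 0.0499
finger_force: 0.0
```

servo_tool:
  plan:
    - [0.067,0.192,0.2,0,0,0,50]
    - [0.133,0.383,0.5,0,0,0,50]
    - [0.2,0.575,0.7,0,0,0,50]
    - [0.267,0.766,0.9,0,0,0,50]
    - [0.267,0.766,0.9,0,0,0,50]
    - [0.267,0.766,0.9,0,0,0,50]

```text
time: 21.18
tool_pos: [0.546, 0.085, 0.1721]
ee_rot: [-3.14, 0.004, 0.261]
wrist_force: [1.0, 0.4, -0.7]
width: 0.0499
finger_force: 0.0
```

Run:
```python
from h import *
o=robot.get_obs();print(o['tool_pos'],o['ee_rot'],o['wrist_force']);print(tool(np.array([.547,.0825,.030])-o['tool_pos']))
```

```text
[0.54604348 0.08497052 0.17206437] [-3.13992288  0.00410957  0.2611936 ] [ 1.00542692  0.44226696 -0.68700817]
[0.009 0.029 1.421]
```

servo_tool:
  plan:
    - [0.01,0.03,0.2,0,0,0,50]
    - [0.01,0.03,0.45,0,0,0,50]
    - [0.01,0.03,0.65,0,0,0,50]
    - [0.01,0.03,0.8,0,0,0,50]

```text
time: 21.52
tool_pos: [0.5484, 0.0842, 0.0942]
ee_rot: [-3.141, -0.001, 0.264]
wrist_force: [0.4, -0.3, -0.4]
width: 0.05
finger_force: 0.0
```

servo_tool:
  plan:
    - [0,0,0.15,0,0,0,50]
    - [0,0,0.3,0,0,0,50]
    - [0,0,0.42,0,0,0,50]
    - [0,0,0.52,0,0,0,50]
    - [0,0,0.6,0,0,0,50]
    - [0,0,0.6,0,0,0,50]
    - [0,0,0.6,0,0,0,50]

```text
time: 22.1
tool_pos: [0.5485, 0.0834, 0.0342]
ee_rot: [-3.141, -0.0, 0.262]
wrist_force: [0.2, -0.5, -0.2]
width: 0.0502
finger_force: 0.0
```

servo_tool:
  plan:
    - [0,0,0,0,0,0,40]
    - [0,0,0,0,0,0,30]
    - [0,0,0,0,0,0,15]
    - [0,0,0,0,0,0,15]
    - [0,0,0,0,0,0,15]
    - [0,0,0,0,0,0,15]
    - [0,0,0,0,0,0,15]

```text
time: 22.68
tool_pos: [0.5489, 0.0832, 0.0346]
ee_rot: [3.141, -0.001, 0.262]
wrist_force: [0.5, -0.3, 2.8]
width: 0.0246
finger_force: 30.0
```

The opening is 24.6 mm with an upward force, so the tips are pinching the knob's upper slope. I'll take it again lower.

servo_tool:
  plan:
    - [0,0,0,0,0,0,44]
    - [0,0,0,0,0,0,44]
    - [0,0,0,0,0,0,44]
    - [0,0,0,0,0,0,44]
    - [0,0,0.05,0,0,0,44]
    - [0,0,0.09,0,0,0,44]
    - [0,0,0.09,0,0,0,44]
    - [0,0,0.09,0,0,0,44]

```text
time: 23.35
tool_pos: [0.5478, 0.0832, 0.0242]
ee_rot: [-3.141, 0.001, 0.262]
wrist_force: [-0.8, -0.4, 1.2]
width: 0.044
finger_force: 0.0
```

servo_tool:
  plan:
    - [0,0,0,0,0,0,34]
    - [0,0,0,0,0,0,30]
    - [0,0,0,0,0,0,15]
    - [0,0,0,0,0,0,15]
    - [0,0,0,0,0,0,15]
    - [0,0,0,0,0,0,15]
    - [0,0,0,0,0,0,15]

```text
time: 23.93
tool_pos: [0.5486, 0.0832, 0.0252]
ee_rot: [3.142, -0.0, 0.262]
wrist_force: [-0.6, -0.2, 0.0]
width: 0.0247
finger_force: 30.0
```

servo_tool:
  plan:
    - [0,0,-0.05,0,0,0,15]
    - [0,0,-0.15,0,0,0,15]
    - [0,0,-0.3,0,0,0,15]
    - [0,0,-0.5,0,0,0,15]
    - [0,0,-0.7,0,0,0,15]
    - [0,0,-0.9,0,0,0,15]

```text
time: 24.43
tool_pos: [0.5484, 0.0832, 0.1168]
ee_rot: [3.142, -0.001, 0.262]
wrist_force: [0.7, 0.0, -0.3]
width: 0.0247
finger_force: 30.0
```

servo_tool:
  plan:
    - [0,0,-0.2,0,0,0,15]
    - [0,0,-0.45,0,0,0,15]
    - [0,0,-0.6,0,0,0,15]
    - [0,0,-0.6,0,0,0,15]
    - [0,0,-0.6,0,0,0,15]

```text
time: 24.85
tool_pos: [0.5491, 0.0833, 0.1766]
ee_rot: [3.141, -0.003, 0.262]
wrist_force: [-0.3, 0.9, -0.9]
width: 0.0247
finger_force: 30.0
```

Run:
```python
from h import *
s=robot.snapshot('scene')[:,:,::-1]
o=robot.get_obs();print(o['tool_pos'],o['ee_rot'],o['wrist_force'],o['width'],o['finger_force']);print(tool(np.array([.5293,-.099,0])-o['tool_pos']))
c=np.hstack([cv2.resize(s[110:250,220:360],(600,600),interpolation=cv2.INTER_CUBIC)]);cv2.imwrite('pics/k1.png',c)
```

```text
[0.54817255 0.08321184 0.17480371] [-3.14145048e+00  5.86639370e-05  2.61725042e-01] [ 0.43407264 -0.14525823 -0.53326098] 0.024439484545116325 29.999958788976073
[-0.654  1.711  1.748]
```

View pics/k1.png

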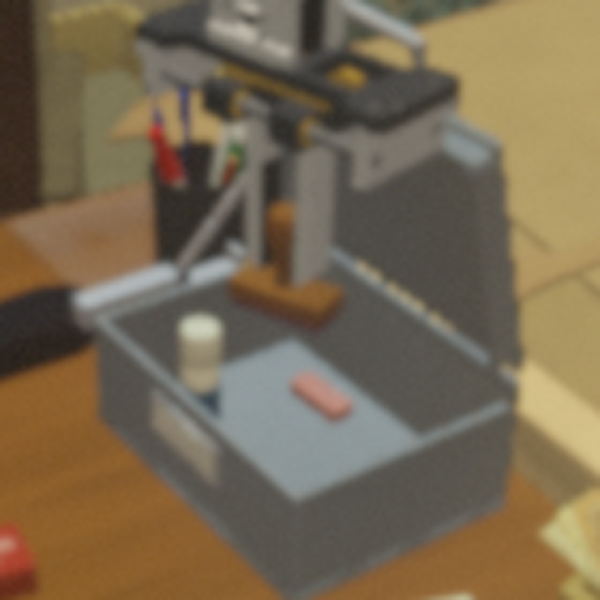

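The stamp hangs upright between the fingers, clear of the walls, and the glue stick and lid are undisturbed. I'll carry it to the memo block and turn it.

servo_tool:
  plan:
    - [-0.03,0.1,0,0,0,0,15]
    - [-0.11,0.3,0,0,0,0,15]
    - [-0.19,0.5,0,0,0,0,15]
    - [-0.27,0.7,0,0,0,0,15]
    - [-0.327,0.856,0,0,0,0,15]

```text
time: 25.32
tool_pos: [0.5375, -0.01, 0.1729]
ee_rot: [-3.141, 0.004, 0.261]
wrist_force: [-0.3, -0.8, -0.2]
width: 0.0246
finger_force: 30.0
```

servo_tool:
  plan:
    - [-0.06,0.16,0,0,0,0.05,15]
    - [-0.12,0.32,0,0,0,0.12,15]
    - [-0.18,0.48,0,0,0,0.19,15]
    - [-0.24,0.63,0,0,0,0.26,15]
    - [-0.3,0.77,0,0,0,0.33,15]
    - [-0.327,0.856,0,0,0,0.39,15]
    - [-0.327,0.856,0,0,0,0.439,15]
    - [-0.327,0.856,0,0,0,0.439,15]
    - [-0.327,0.856,0,0,0,0.439,15]

```text
time: 26.07
tool_pos: [0.5286, -0.0995, 0.1734]
ee_rot: [3.141, 0.003, -0.427]
wrist_force: [-0.4, -0.4, -0.5]
width: 0.0247
finger_force: 30.0
```

Run:
```python
from h import *
o=robot.get_obs();print(o['tool_pos'],o['ee_rot'],o['wrist_force'],o['width']);print(tool(np.array([.5293,-.099,.0335])-o['tool_pos']))
```

```text
[ 0.52859141 -0.09947463  0.1734101 ] [ 3.14122155e+00  2.88610317e-03 -4.26528382e-01] [-0.42387012 -0.40040201 -0.52659358] 0.024711032020827375
[ 0.009 -0.008  1.399]
```

servo_tool:
  plan:
    - [0,0,0.2,0,0,0,15]
    - [0,0,0.45,0,0,0,15]
    - [0,0,0.65,0,0,0,15]
    - [0,0,0.8,0,0,0,15]

```text
time: 26.4
tool_pos: [0.528, -0.0985, 0.0921]
ee_rot: [3.141, 0.004, -0.425]
wrist_force: [-0.3, 0.2, -2.4]
width: 0.0243
finger_force: 30.0
```

servo_tool:
  plan:
    - [0,0,0.15,0,0,0,15]
    - [0,0,0.3,0,0,0,15]
    - [0,0,0.42,0,0,0,15]
    - [0,0,0.52,0,0,0,15]
    - [0,0,0.58,0,0,0,15]
    - [0,0,0.58,0,0,0,15]
    - [0,0,0.58,0,0,0,15]

```text
time: 26.98
tool_pos: [0.5296, -0.0991, 0.037]
ee_rot: [-3.142, 0.0, -0.427]
wrist_force: [0.3, 0.4, -0.3]
width: 0.0247
finger_force: 30.0
```

servo_tool:
  plan:
    - [0,0,0.015,0,0,0,15]
    - [0,0,0.025,0,0,0,15]
    - [0,0,0.025,0,0,0,15]

```text
time: 27.23
tool_pos: [0.5299, -0.0992, 0.035]
ee_rot: [-3.141, -0.001, -0.428]
wrist_force: [-0.7, -0.3, 0.4]
width: 0.0246
finger_force: 30.0
```

servo_tool:
  plan:
    - [0,0,0.015,0,0,0,15]
    - [0,0,0.035,0,0,0,15]
    - [0,0,0.035,0,0,0,15]
    - [0,0,0.035,0,0,0,15]

```text
time: 27.57
tool_pos: [0.5293, -0.099, 0.0308]
ee_rot: [-3.142, 0.0, -0.428]
wrist_force: [0.9, -0.6, -1.2]
width: 0.0247
finger_force: 30.0
```

servo_tool:
  plan:
    - [0,0,0.01,0,0,0,15]
    - [0,0,0.01,0,0,0,15]
    - [0,0,0.01,0,0,0,15]

```text
time: 27.82
tool_pos: [0.5297, -0.0991, 0.0302]
ee_rot: [-3.141, -0.0, -0.428]
wrist_force: [0.1, 0.8, 1.0]
width: 0.0247
finger_force: 30.0
```

servo_tool:
  plan:
    - [0,0,0.01,0,0,0,15]
    - [0,0,0.01,0,0,0,15]
    - [0,0,0.01,0,0,0,15]

```text
time: 28.07
tool_pos: [0.5301, -0.0992, 0.0302]
ee_rot: [-3.141, -0.002, -0.428]
wrist_force: [-1.7, 0.4, 5.8]
width: 0.025
finger_force: 30.0
```

servo_tool:
  plan:
    - [0,0,0,0,0,0,44]
    - [0,0,0,0,0,0,44]
    - [0,0,0,0,0,0,44]
    - [0,0,0,0,0,0,44]
    - [0,0,-0.1,0,0,0,44]
    - [0,0,-0.3,0,0,0,44]
    - [0,0,-0.6,0,0,0,44]
    - [0,0,-1,0,0,0,44]

```text
time: 28.73
tool_pos: [0.5273, -0.0985, 0.1273]
ee_rot: [3.141, 0.007, -0.428]
wrist_force: [0.8, -0.5, -0.3]
width: 0.0438
finger_force: 0.0
```

servo_tool:
  plan:
    - [0,0,-0.3,0,0,0,44]
    - [-0.2,-0.1,-0.6,0,0,0,44]
    - [-0.5,-0.3,-0.8,0,0,0,44]
    - [-0.75,-0.45,-0.9,0,0,0,44]
    - [-1,-0.6,-0.9,0,0,0,44]

```text
time: 29.15
tool_pos: [0.4642, -0.0024, 0.2235]
ee_rot: [-3.139, -0.007, -0.428]
wrist_force: [0.2, 0.2, 0.5]
width: 0.0441
finger_force: 0.0
```

servo_tool:
  plan:
    - [-0.25,-0.15,0,0,0,0,44]
    - [-0.5,-0.3,0,0,0,0,44]
    - [-0.75,-0.45,0,0,0,0,44]
    - [-1,-0.6,0,0,0,0,44]

```text
time: 29.48
tool_pos: [0.3963, 0.094, 0.2198]
ee_rot: [-3.141, -0.001, -0.428]
wrist_force: [0.3, 0.5, 0.3]
width: 0.044
finger_force: 0.0
```

servo_tool:
  plan:
    - [-0.25,-0.15,0,0,0,0,44]
    - [-0.5,-0.3,0,0,0,0,44]
    - [-0.75,-0.45,0,0,0,0,44]
    - [-1,-0.6,0,0,0,0,44]
    - [-1,-0.6,0,0,0,0,44]
    - [-1,-0.6,0,0,0,0,44]

```text
time: 29.98
tool_pos: [0.3307, 0.1899, 0.2197]
ee_rot: [-3.141, -0.001, -0.424]
wrist_force: [0.3, -0.5, -0.7]
width: 0.0438
finger_force: 0.0
```

Run:
```python
from h import *
b=robot.snapshot('top')[:,:,::-1];s=robot.snapshot('scene')[:,:,::-1];cv2.imwrite('pics/t3.png',b);cv2.imwrite('pics/s3.png',s)
print(robot.get_obs()['tool_pos'])
h=cv2.cvtColor(b.copy(),cv2.COLOR_BGR2HSV)
m=(h[:,:,0]<25)&(h[:,:,1]>80);k=np.zeros_like(m);k[176:206,318:348]=1
r=rect(m&k);W=w('top',cv2.boxPoints(r),.029)[:,:2];print(r,W.round(4).tolist(),W.mean(0))
for a,c in((0,1),(1,2),(2,3)):
    v=W[c]-W[a];print(np.linalg.norm(v).round(4),np.degrees(np.arctan2(v[1],v[0])).round(1))
c=np.hstack([cv2.resize(b[155:225,295:365],(500,500),interpolation=cv2.INTER_CUBIC),cv2.resize(s[110:310,200:320],(300,500),interpolation=cv2.INTER_CUBIC)]);cv2.imwrite('pics/z1.png',c)
```

```text
[0.3315908  0.18875592 0.21939477]
((333.50006103515625, 187.5), (20.615528106689453, 10.914102554321289), 14.03624439239502) [[0.5227, -0.0621], [0.5559, -0.0713], [0.5404, -0.1331], [0.5073, -0.1235]] [ 0.53154633 -0.09751621]
0.0345 -15.5
0.0637 -104.1
0.0345 163.9
```

View pics/z1.png

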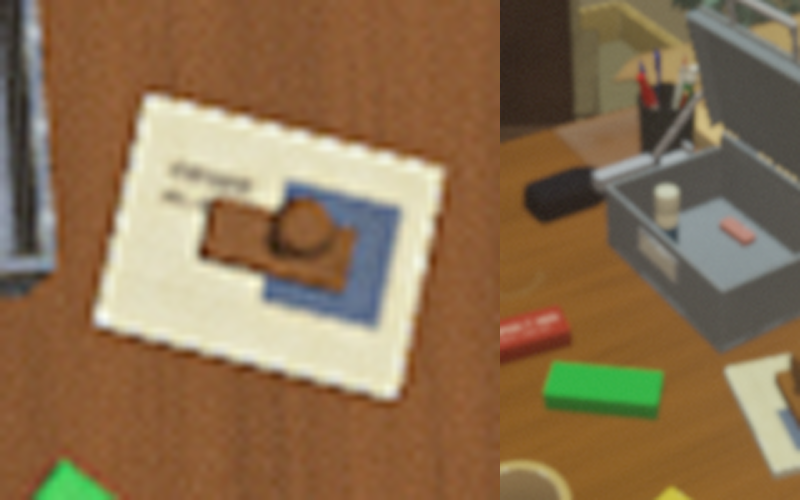

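The stamp stands in the middle of the memo block, centred to within about 3 mm and with its long side parallel (-104.1° against -103.9°). The lid is propped, the glue stick is upright and the carton lies flat.

```bash
python3 -c "
from bench import robot
print(robot.close_job())"
```

```text
the job is handed in; nothing more can be done
None
```

The job is handed in at about 30 s of the 66 s allowed: the carton lies flat on the desk, the lid rests propped on its stay, and the stamp stands upright in the middle of the memo block, parallel to its long side.

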